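Press an LED board carrier under the leaf spring of its test jig and start the test

TASK

Load the LED board into the test jig: with the fingertips press the grey board carrier down flat on its thumb deck, against the sprung contact bed, and keep it pressed while you slide it under the steel leaf spring until its nose is fully home against the stop block. Then let go of the carrier and press the round black test button behind the stop block all the way down, and release it. Push and press only: do not ram the nose against the edge of the spring with the carrier still standing up, do not lift the carrier, do not touch the LED board or the spring, and leave the other things on the bench where they are.

Things in the scene. Friction and masses are not known exactly. Their poses are not given: they have to be found in the camera images.
- jig: Test jig fixed to the bench: grey base 275 x 96 x 12 mm, two aluminium guide rails (tops 27 mm above the bench) forming a channel 67 mm wide, open at the near end. Origin on the bench, on the channel's middle line. x points along the channel from the open end (x = -0.131) to the stop face (x = +0.062), y left, z up. Beyond the stop, the clamp screws rise to 51 mm.
- jig_stop (a point): Middle of the aluminium stop block's face that the carrier's nose has to meet; 20 mm above the bench, at x = +0.062 in the jig's frame. Same axes as the jig.
- leaf: Leaf spring: bent steel strip 50 mm wide, clamped on the stop block, reaching back over the channel. Origin where it leaves the clamp, 41 mm above the bench, 14 mm beyond the stop face. Its lowest bend is 25 mm above the bench, 24 mm in front of the stop. It gives upwards, pressing with about 9 N at first and 13 N with the carrier under it. The robot must not touch it.
- leaf_lip (a point): Middle of the upturned free edge of the leaf spring, under which the carrier has to go. At rest 32 mm above the bench and 46 mm in front of the stop face, towards the open end.
- carrier: Loose grey board carrier, 132 x 64 x 14 mm, about 0.2 kg, in the channel on the sprung bed. Origin: middle of its underside; x towards its nose (= jig's x). At the start its top is 38 mm above the bench, so the nose runs against the spring's edge; pressed fully down the top is 28 mm up and the nose fits under. Home: origin at x = -0.004 in the jig's frame, 52 to 66 mm on from the start.
- carrier_deck (a point): Middle of the carrier's thumb deck, on its top face: the bare grooved rear part, 34 x 64 mm, open to the rear. Ahead of it a thumb rib (6 mm thick, 56 mm wide, 8.5 mm high) stands across the carrier, its rear face 17 mm from this point towards the nose. Fingertips press down here and push on the rib; sliding takes 2 N, then up to 15 N while the nose lifts the spring.
- carrier_nose (a point): Middle of the carrier's front face, 7 mm above its underside; the upper edge of the nose is rounded.
- led_board: Round LED board 48 mm across, fixed on the carrier ahead of the thumb rib, its parts up to 14 mm above the carrier's top face; origin at the middle of its underside. Not to be touched.
- bed (a joint): Travel in m of the sprung contact bed (black, two brass strips) under the carrier: 0 = up, 0.010 = fully down. It stays level. A press of about 3 N on the carrier starts it, 8 N takes it fully down; the nose slips under the spring's edge from about 7 mm on.
- test_button (a joint): Travel of the round black test button in m: 0 = released, 0.006 = fully down (about 5 N). It springs back.
- test_button_top (a point): Middle of the top of the round black test button (24 mm across) on the grey box behind the stop block and the spring's clamp; 60 mm above the bench, at x = +0.122, y = 0 in the jig's frame. It is pressed straight down.
- spare_board: Bystander: spare round LED board, 48 mm across, 14 mm high, loose on the bench; origin at the middle of its underside.
- tin: Bystander: round flux tin, 50 mm across, 25 mm high, loose on the bench; origin at the middle of its underside.
- driver_blue: Bystander: small blue screwdriver, 80 mm long, loose on the bench; origin under its middle.

How it is judged:
By the outcome, as a careful person would: the job done as asked, in the order asked, and still so for the second after the job is handed in, with the robot touching nothing.
It also fails if it takes over 42 s, if anything falls off the work surface, if the arm or the gripper's body presses on something with over 40 N, if the wrist force passes 120 N, or if a joint passes its speed limit or range.

ROBOT

A 6-joint arm with a two-finger parallel gripper is mounted at the origin on a cart in front of the work surface, level with it; the furniture and walls round the work are solid. World frame = base frame: x ahead of the robot, y to its left, z up, the work surface at z = 0. Lengths are in m, angles in degrees, forces in N, time in s.
With the tool pointing down it reaches from about 0.375 to 0.925 m from the base axis. Payload 5.7 kg.
Tool frame: the origin (TCP) lies at the very end of the fingers, on their centre line; the grasp point (between the pads) lies 19 mm behind it; z points along the fingers, y is the line along which they close (so a half turn about z gives the same grasp; the last joint's range is limited). The gripper opens to 88 mm and grips with 3 to 60 N. Pads are 20 mm wide; open, the fingers measure 115 mm over their backs; the gripper's body (75 mm by 178 mm) begins 61 mm behind the grasp point.
Start: joints at [-75.407, 20.558, 86.54, -0, 72.909, -6.595], TCP at [0.217, -0.559, 0.223] pointing down, gripper open.
Joint ranges: [-170.27, 170.27], [-57.76, 135], [12.27, 136.19], [-55.21, 235.2], [11.17, 155.16], [-170.74, 170.74]. Speed limits (degrees/s): [136.94, 136.94, 180, 180, 180, 180].

INTERFACE

Orientations are given as a 3x3 rotation matrix whose columns are the frame's x, y, z axes.
In Python, from workcell import ctrl gives the robot as it stands.
- The arm moves only by the shell command python3 -m crank 'ROWS' [FORCE]. ROWS is text: rows parted by semicolons, each of 7 numbers parted by spaces: the shift along the tool's x, y, z normalised to -1 to 1, where 1 is 0.06 m, then the turn, a rotation vector about the tool's x, y, z normalised to -1 to 1, where 1 is 4 degrees, then the opening, from 0 (shut) to 1 (fully open). In form: tx ty tz ax ay az jaw; .... A call has 1 to 12 rows; each row shifts and turns the commanded pose from where the row before left it, along the tool's axes as they then stand; what a row does not reach is not made up. A row lasts 1/8 s, in which the tool goes at most 62.5 mm and 10.7 degrees, less where a joint would pass 70% of its speed; a pose out of reach is approached as far as the arm can. A call with a number of a shift or a turn outside -1 to 1 is refused whole. A call with a gripper value outside its range is refused whole. The fingers move at their own pace and stop on an object; FORCE is the grip in N (left out, the last holds). Time passes only in rows, so rows that do not move let the fingers close. It gives the time, the measured TCP pose, the force, the opening and the grip force at its end, in the units of the state.
- ctrl.read_state(): the state, without advancing time (a new reading comes with each control period).
- ctrl.grab_frame(name): name is "side" or "top" or "wrist"; returns the picture (384x512x3 uint8, red, green, blue); there is no depth.
- ctrl.get_calibration(name): a dict with "K" (3x3 intrinsics, pixels), "k1" (the pictures are not rectified: a ray, as slopes to the right and down, at radius r is drawn at 1 + k1 r^2 times it, then the intrinsics apply), "R" (3x3) and "t" (3): a world point X has camera coordinates R X + t; the wrist camera has in their place "tool_from_camera" (4x4, takes a point from camera to tool coordinates, whose origin is the TCP and whose axes are the flange's). Camera axes: x right, y down, z forward; pixel columns grow to the right and rows downward; lengths in m; the calibration is good to about 2 mm. A picture is of the moment at which its call begins: read the wrist's pose just before it. get_calibration takes no time and is no camera call.
- ctrl.close_job(): hands the job in; it is judged then, once.
Trained networks look in the newest picture that a camera, given by its name, has taken for a name from the list of things; names that differ only in an ending like _2 or _b are one class to them, and where a whole thing is asked for, a point or a joint stands for the part that bears it (a point fixed in the world has none). Each returns a list of dicts, best first, with "conf" (0 to 1); they miss things now and then, are a little off and sometimes report something else, mostly with a low value. They report only what shows in the picture. A call takes as long as a camera call.
- ctrl.boxes_of(camera, query): "position" ([x, y, z] in m, in world coordinates, good to about 4 mm: the middle of the surface that is visible of it).
- ctrl.masks_of(camera, query): "region" (384x512 bool, what is visible of it).
- ctrl.tip_of(camera, query): "position" ([x, y, z] in m, in world coordinates, good to about 4 mm: a listed point, or the origin of a listed thing).
The state is a dict: "time": time; "qpos": joint angles; "qd": joint speeds; "joint_torque": joint torques, N m; "eef_pos": TCP position; "orientation": TCP orientation; "wrist_force": force on the tool from outside, world axes, zero at the start; "moment": the same for the moment, N m; "width": opening from 0.0 (shut) to 1.0 (fully open); "grasp_force": force on a finger pad.
Only numpy, scipy, OpenCV 4.12 (cv2) and the standard library are available. Lean on these libraries where they do the work, as an engineer would, in place of code of your own. Each camera call takes 0.05 s, during which the arm holds its last target. There are 200 camera calls.

## Working session

There is one attempt and no reset: what is moved stays moved. The work goes in short steps, Python scripts to look and compute and a shell command to move; the robot and the scene stay as the last step left them, time stands still between calls to the robot, and variables do not carry over. Pictures are saved under pics/ and viewed, at most 10 in all, crops included, and the job is handed in when it is done.

```bash
ls; mkdir -p pics; python3 - <<'E'
from workcell import ctrl
import cv2,numpy as np
s=ctrl.read_state();print(s['time'],s['eef_pos'],np.round(s['orientation'],3).tolist(),s['width'])
for c in['top','side']:
    cv2.imwrite(f'pics/{c}0.png',ctrl.grab_frame(c)[:,:,::-1])
    for q in['jig','jig_stop','leaf_lip','carrier_deck','carrier_nose','carrier','test_button_top','led_board']:
        r=ctrl.tip_of(c,q)[:1]
        print(c,q,[(round(d['conf'],2),np.round(d['position'],4).tolist()) for d in r])
print(ctrl.read_state()['time'])
E
```

```text
pics
0.0 [ 0.21668324 -0.55876506  0.22181224] [[0.932, 0.361, -0.0], [0.361, -0.932, 0.002], [0.0, -0.002, -1.0]] 1.0030652358673766
top jig [(0.83, [0.4402, -0.3744, 0.0002])]
top jig_stop [(0.59, [0.48, -0.4289, 0.02])]
top leaf_lip [(0.69, [0.4494, -0.3911, 0.0347])]
top carrier_deck [(0.68, [0.368, -0.2825, 0.0433])]
top carrier_nose [(0.84, [0.438, -0.3736, 0.0306])]
top carrier [(0.95, [0.401, -0.3221, 0.0189])]
top test_button_top [(0.48, [0.5184, -0.4743, 0.0633])]
top led_board [(0.59, [0.3979, -0.3244, 0.0384])]
side jig [(0.83, [0.4411, -0.3784, -0.0032])]
side jig_stop [(0.71, [0.4737, -0.4281, 0.0183])]
side leaf_lip [(0.55, [0.4503, -0.3892, 0.0345])]
side carrier_deck [(0.69, [0.4005, -0.3221, 0.023])]
side carrier_nose [(0.9, [0.438, -0.3738, 0.0317])]
side carrier [(0.73, [0.3972, -0.3244, 0.0245])]
side test_button_top [(0.53, [0.2811, -0.3991, -0.0043])]
side led_board [(0.49, [0.3992, -0.3223, 0.0379])]
0.9
```

View pics/top0.png

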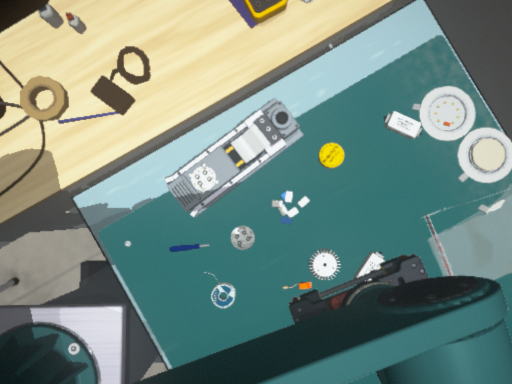

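View pics/side0.png

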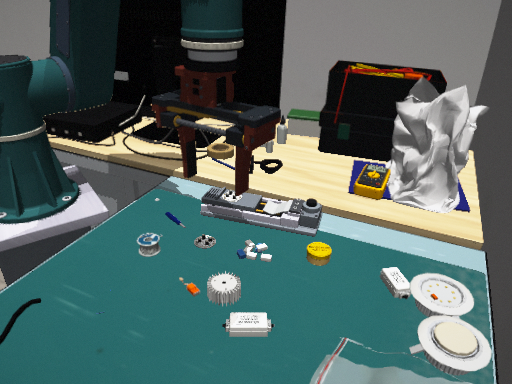

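Top: the jig lies diagonally, with its open end near (190,195) and the button near (283,117). The bystanders lie clear of it. Side: the jig is at (200–320, 190–230) with the gripper behind it. The deck and button from "side" are outliers, so I leave them out of the fit.

```bash
python3 -m crank '0 0 0 0 0 1 0.2;0 0 0 0 0 1 0.2;0 0 0 0 0 1 0.2;0 0 0 0 0 1 0.2;0 0 0 0 0 1 0.2;0 0 0 0 0 1 0.2;0 0 0 0 0 1 0.2;0 0 0 0 0 1 0.2;0 0 0 0 0 1 0.2;0 0 0 0 0 1 0.2;0 0 0 0 0 1 0.2;0 0 0 0 0 1 0.2' 20
cat > h.py <<'E'
from workcell import ctrl
import numpy as np
from scipy.optimize import least_squares
# (jig-x, moves with carrier, world xy)
D=[(0,0,.4402,-.3744),(.062,0,.48,-.4289),(.016,0,.4494,-.3911),(-.049,1,.368,-.2825),(.066,1,.438,-.3736),(0,1,.401,-.3221),(.122,0,.5184,-.4743),
(0,0,.4411,-.3784),(.062,0,.4737,-.4281),(.016,0,.4503,-.3892),(.066,1,.438,-.3738),(0,1,.3972,-.3244)]
D=np.array(D)
def mod(p): 
    u=np.array([np.cos(p[2]),np.sin(p[2])]); return p[:2]+np.outer(D[:,0]+D[:,1]*p[3],u)
def fit():
    return least_squares(lambda p:(mod(p)-D[:,2:]).ravel()/.003,[.44,-.376,-.9,-.06],loss='soft_l1').x
def togo(p,x,z,y=0):
    s=ctrl.read_state();u=np.array([np.cos(p[2]),np.sin(p[2])]);v=np.array([-u[1],u[0]])
    g=np.r_[p[:2]+x*u+y*v,z];R=np.array(s['orientation'])
    j=np.array(s['eef_pos']);d=j[:2]-p[:2]
    yaw=np.degrees(p[2]-np.arctan2(R[1,0],R[0,0]))
    print('t',s['time'],'jig xyz',np.round([d@u,d@v,j[2]],4),'rows',np.round(R.T@(g-j)/.06,2),'yaw err tool-z rows',round(-yaw/4,2))
E
python3 - <<'E'
from h import *
p=fit();print(p,np.degrees(p[2]));print(np.round((mod(p)-D[:,2:])*1e3,1).tolist())
togo(p,p[3]-.05,.15)
E
```

```text
time: 2.4
eef_pos: [0.2168, -0.5594, 0.2226]
orientation: [[0.891, -0.453, -0.0], [-0.453, -0.891, 0.0], [-0.0, -0.0, -1.0]]
wrist_force: [-0.2, -0.1, 0.0]
width: 0.199
grasp_force: 0.0
[ 0.44078987 -0.37775638 -0.91512041 -0.07015278] -52.43253728408305
[[0.6, -3.4], [-1.4, 2.0], [1.1, 0.7], [0.1, -0.8], [0.3, -0.9], [-3.0, -0.1], [-3.2, -0.2], [-0.3, 0.6], [4.9, 1.2], [0.2, -1.2], [0.3, -0.7], [0.8, 2.2]]
t 2.4 jig xyz [ 0.0074 -0.2882  0.2226] rows [ 0.15 -5.25  1.21] yaw err tool-z rows 6.37
```

```bash
python3 -m crank '0 0 0 0 0 1 0.2;0 0 0 0 0 1 0.2;0 0 0 0 0 1 0.2;0 0 0 0 0 1 0.2;0 0 0 0 0 1 0.2;0 0 0 0 0 1 0.2;0 0 0 0 0 0.4 0.2;-0.7 -0.9 0 0 0 0 0.2;-0.7 -0.9 0 0 0 0 0.2;-0.7 -0.9 0 0 0 0 0.2;0 -0.9 0.2 0 0 0 0.2;0 -0.9 0.4 0 0 0 0.2'
python3 -m crank '0 -0.3 0.4 0 0 0 0.2;0 0 0 0 0 0 0.2;0 0 0 0 0 0 0.2'
python3 - <<'E'
from h import *
import cv2
p=fit()
togo(p,p[3]-.05,.06)
cv2.imwrite('pics/w1.png',ctrl.grab_frame('wrist')[:,:,::-1])
for c in['wrist','top','side']:
    if c!='wrist':ctrl.grab_frame(c)
    for q in['carrier_deck','carrier_nose','carrier','leaf_lip','test_button_top']:
        for d in ctrl.tip_of(c,q)[:1]:
            e=np.array(d['position'][:2])-p[:2];a=p[2]
            print(c,q,round(d['conf'],2),'jig',np.round([e@[np.cos(a),np.sin(a)],e@[-np.sin(a),np.cos(a)],d['position'][2]],4))
E
```

```text
time: 3.9
eef_pos: [0.3511, -0.3118, 0.1876]
orientation: [[0.61, -0.792, 0.003], [-0.792, -0.61, -0.003], [0.004, -0.0, -1.0]]
wrist_force: [-0.4, -0.1, -0.5]
width: 0.196
grasp_force: 0.0
time: 4.28
eef_pos: [0.3636, -0.3018, 0.1633]
orientation: [[0.61, -0.792, 0.0], [-0.792, -0.61, -0.001], [0.001, 0.0, -1.0]]
wrist_force: [0.5, -0.4, 0.7]
width: 0.198
grasp_force: 0.0
t 4.275 jig xyz [-0.1073 -0.0149  0.1633] rows [-0.22 -0.25  1.72] yaw err tool-z rows 0.01
wrist carrier_deck 0.74 jig [-0.1194  0.0004  0.0448]
wrist carrier 0.63 jig [-0.1199 -0.0025  0.0408]
wrist leaf_lip 0.6 jig [0.0114 0.0007 0.0359]
top carrier_deck 0.55 jig [-0.1199 -0.0008  0.0401]
top carrier_nose 0.86 jig [-0.0044  0.0019  0.0304]
top carrier 0.76 jig [-0.0688  0.0026  0.019 ]
top leaf_lip 0.91 jig [ 0.0175 -0.0011  0.0306]
top test_button_top 0.65 jig [ 0.1219 -0.0003  0.0611]
side carrier_deck 0.95 jig [-0.1173  0.0005  0.0338]
side carrier_nose 0.77 jig [-0.006  -0.0007  0.0278]
side carrier 0.83 jig [-0.0677 -0.      0.0227]
side leaf_lip 0.51 jig [0.0094 0.0001 0.0309]
side test_button_top 0.43 jig [0.1253 0.001  0.0668]
```

View pics/w1.png

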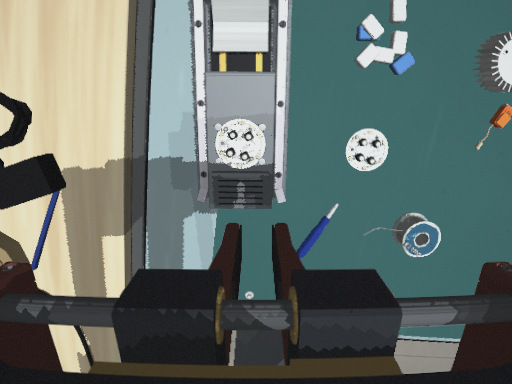

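The wrist view shows the carrier straight in the channel. Its deck is at (241,188), the LED board at (240,143), and the leaf is ahead at the top. The fits agree within 2–3 mm, so I go down onto the deck.

```bash
python3 -m crank '-0.2 -0.25 0.5 0 0 0 0.2;0 0 0.7 0 0 0 0.2;0 0 0.4 0 0 0 0.2;0 0 0 0 0 0 0.2;0 0 0.2 0 0 0 0.2;0 0 0.1 0 0 0 0.2;0 0 0 0 0 0 0.2'
python3 - <<'E'
from h import *
import cv2
togo(fit(),-.119,.028);print(ctrl.read_state()['wrist_force'])
cv2.imwrite('pics/s1.png',cv2.resize(ctrl.grab_frame('side')[170:250,170:350,::-1],None,fx=4,fy=4))
E
```

```text
time: 6.05
eef_pos: [0.3683, -0.2824, 0.0487]
orientation: [[0.61, -0.792, -0.0], [-0.792, -0.61, 0.0], [-0.0, -0.0, -1.0]]
wrist_force: [-0.9, -0.4, 0.0]
width: 0.197
grasp_force: 0.0
t 6.05 jig xyz [-0.1198  0.0007  0.0487] rows [0.01 0.01 0.34] yaw err tool-z rows 0.0
[-0.86332153 -0.4451389   0.02228065]
```

View pics/s1.png

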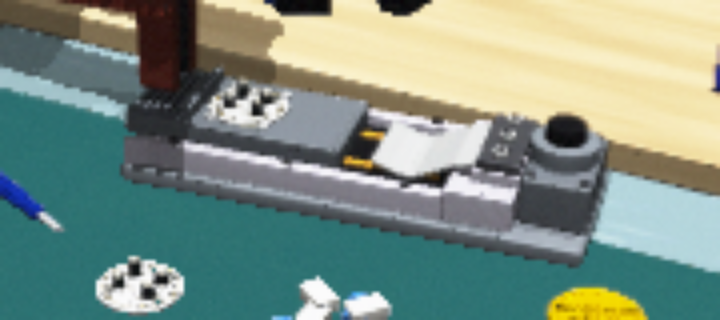

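The side crop shows the fingers right above the deck, behind the rib, at about (165,80) in the crop. The nose at (360,135) is still short of the leaf. I press next.

```bash
python3 -m crank '0 0 0.1 0 0 0 0.2;0 0 0.08 0 0 0 0.2;0 0 0 0 0 0 0.2'; python3 -m crank '0 0 0.06 0 0 0 0.2;0 0 0.06 0 0 0 0.2;0 0 0.06 0 0 0 0.2;0 0 0 0 0 0 0.2;0 0 0 0 0 0 0.2'
```

```text
time: 6.48
eef_pos: [0.3684, -0.2825, 0.0377]
orientation: [[0.61, -0.792, -0.0], [-0.792, -0.61, 0.0], [-0.0, -0.0, -1.0]]
wrist_force: [-0.1, 1.2, 1.8]
width: 0.201
grasp_force: 1.2
time: 7.1
eef_pos: [0.3684, -0.2825, 0.0279]
orientation: [[0.61, -0.792, 0.0], [-0.792, -0.61, -0.0], [0.0, -0.0, -1.0]]
wrist_force: [-2.3, 2.5, 16.7]
width: 0.2
grasp_force: 8.6
```

```bash
python3 -m crank '0.04 0 0 0 0 0 0.2;0.06 0 0 0 0 0 0.2;0.06 0 0 0 0 0 0.2;0.06 0 0 0 0 0 0.2;0 0 0 0 0 0 0.2'; python3 - <<'E'
from h import *
import cv2
togo(fit(),-.046,.028)
ctrl.grab_frame('top');p=fit();a=p[2]
for c in['top','side']:
    im=ctrl.grab_frame(c)
    for q in['carrier_nose','carrier']:
        for d in ctrl.tip_of(c,q)[:1]:
            e=np.array(d['position'][:2])-p[:2]
            print(c,q,round(d['conf'],2),'jig',np.round([e@[np.cos(a),np.sin(a)],e@[-np.sin(a),np.cos(a)],d['position'][2]],4))
cv2.imwrite('pics/s2.png',cv2.resize(im[170:250,170:350,::-1],None,fx=4,fy=4))
E
```

```text
time: 7.72
eef_pos: [0.3764, -0.2928, 0.028]
orientation: [[0.61, -0.792, 0.0], [-0.792, -0.61, 0.0], [0.0, -0.0, -1.0]]
wrist_force: [-1.7, 3.0, 18.5]
width: 0.199
grasp_force: 9.2
t 7.725 jig xyz [-0.1066  0.0008  0.028 ] rows [ 1.01  0.01 -0.  ] yaw err tool-z rows 0.01
top carrier_nose 0.71 jig [0.0114 0.0007 0.0179]
top carrier 0.78 jig [-0.0573  0.002   0.0138]
side carrier_nose 0.98 jig [0.0093 0.0017 0.0193]
side carrier 0.85 jig [-0.0541  0.0034  0.0145]
```

View pics/s2.png

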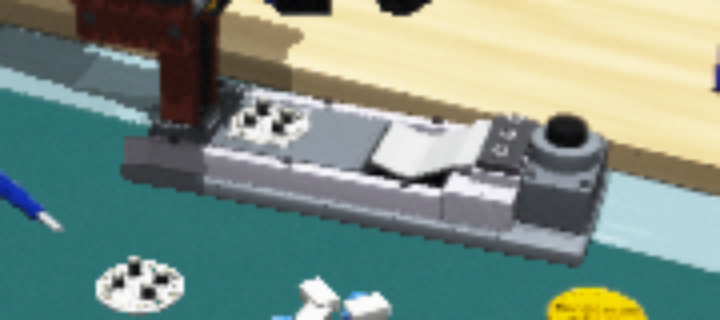

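The carrier is flat and moves with the fingers. In the crop the nose, near (375,150), is below the lip. I go on.

```bash
python3 -m crank '0.06 0 0 0 0 0 0.2;0.06 0 0 0 0 0 0.2;0.06 0 0 0 0 0 0.2;0.06 0 0 0 0 0 0.2;0.06 0 0 0 0 0 0.2;0 0 0 0 0 0 0.2'; python3 -m crank '0.06 0 0 0 0 0 0.2;0.06 0 0 0 0 0 0.2;0.06 0 0 0 0 0 0.2;0.06 0 0 0 0 0 0.2;0.06 0 0 0 0 0 0.2;0.06 0 0 0 0 0 0.2;0 0 0 0 0 0 0.2';  python3 - <<'E'
from h import *
import cv2
togo(fit(),-.046,.028)
p=fit();a=p[2]
for c in['top','side']:
    im=ctrl.grab_frame(c)
    for q in['carrier_deck','carrier']:
        for d in ctrl.tip_of(c,q)[:1]:
            e=np.array(d['position'][:2])-p[:2]
            print(c,q,round(d['conf'],2),'jig',np.round([e@[np.cos(a),np.sin(a)],e@[-np.sin(a),np.cos(a)],d['position'][2]],4))
E
```

```text
time: 8.82
eef_pos: [0.3857, -0.3049, 0.028]
orientation: [[0.61, -0.792, -0.003], [-0.792, -0.61, 0.004], [-0.005, 0.0, -1.0]]
wrist_force: [-4.7, 8.4, 25.3]
width: 0.202
grasp_force: 12.8
time: 9.7
eef_pos: [0.3977, -0.3207, 0.028]
orientation: [[0.61, -0.792, -0.005], [-0.792, -0.61, 0.006], [-0.007, 0.0, -1.0]]
wrist_force: [-7.6, 10.1, 30.7]
width: 0.199
grasp_force: 15.0
t 9.7 jig xyz [-0.0715  0.0007  0.028 ] rows [ 0.42  0.01 -0.  ] yaw err tool-z rows 0.01
top carrier_deck 0.76 jig [-0.0684  0.0028  0.0287]
top carrier 0.97 jig [-0.0226  0.0004  0.0099]
side carrier_deck 0.64 jig [-0.0709  0.0001  0.0249]
side carrier 0.76 jig [-0.0216 -0.0026  0.0167]
```

```bash
python3 -m crank '0.06 0 0 0 0 0 0.2;0.06 0 0 0 0 0 0.2;0.06 0 0 0 0 0 0.2;0.04 0 0 0 0 0 0.2;0 0 0 0 0 0 0.2'; python3 -m crank '0.03 0 0 0 0 0 0.2;0.03 0 0 0 0 0 0.2;0 0 0 0 0 0 0.2';  python3 - <<'E'
from h import *
togo(fit(),-.046,.028)
E
```

```text
time: 10.62
eef_pos: [0.4059, -0.3313, 0.0281]
orientation: [[0.61, -0.792, -0.005], [-0.792, -0.61, 0.005], [-0.007, 0.0, -1.0]]
wrist_force: [-7.5, 9.5, 29.0]
width: 0.202
grasp_force: 14.4
time: 11.0
eef_pos: [0.4073, -0.3331, 0.0281]
orientation: [[0.61, -0.792, -0.006], [-0.792, -0.61, 0.007], [-0.009, 0.0, -1.0]]
wrist_force: [-9.3, 12.2, 33.0]
width: 0.198
grasp_force: 15.9
t 11.0 jig xyz [-0.0558  0.0007  0.0281] rows [ 0.16  0.01 -0.  ] yaw err tool-z rows 0.01
```

```bash
python3 -m crank '0.03 0 0 0 0 0 0.2;0.03 0 0 0 0 0 0.2;0 0 0 0 0 0 0.2'; python3 -m crank '0.03 0 0 0 0 0 0.2;0.03 0 0 0 0 0 0.2;0 0 0 0 0 0 0.2';  python3 - <<'E'
from h import *
import cv2
togo(fit(),-.046,.028)
p=fit();a=p[2]
for c in['top','side']:
    im=ctrl.grab_frame(c)
    for q in['carrier_deck','carrier']:
        for d in ctrl.tip_of(c,q)[:1]:
            e=np.array(d['position'][:2])-p[:2]
            print(c,q,round(d['conf'],2),'jig',np.round([e@[np.cos(a),np.sin(a)],e@[-np.sin(a),np.cos(a)],d['position'][2]],4))
cv2.imwrite('pics/s3.png',cv2.resize(im[170:250,190:330,::-1],None,fx=5,fy=5))
E
```

```text
time: 11.38
eef_pos: [0.4074, -0.3332, 0.028]
orientation: [[0.61, -0.792, -0.01], [-0.792, -0.61, 0.012], [-0.015, 0.001, -1.0]]
wrist_force: [-12.5, 17.0, 40.6]
width: 0.193
grasp_force: 20.1
time: 11.75
eef_pos: [0.4074, -0.3333, 0.0279]
orientation: [[0.61, -0.792, -0.014], [-0.792, -0.61, 0.017], [-0.022, 0.001, -1.0]]
wrist_force: [-16.5, 23.1, 48.3]
width: 0.199
grasp_force: 24.2
t 11.75 jig xyz [-0.0556  0.0006  0.0279] rows [ 0.16  0.01 -0.01] yaw err tool-z rows 0.0
top carrier_deck 0.8 jig [-0.0507 -0.0021  0.027 ]
top carrier 0.84 jig [-0.0084  0.0005  0.0086]
side carrier_deck 0.6 jig [-0.0548 -0.0008  0.0245]
side carrier 0.74 jig [-0.0036  0.0014  0.0127]
```

View pics/s3.png

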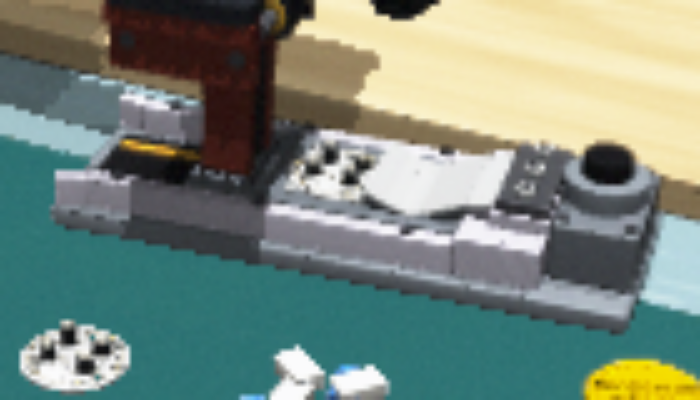

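It is firmly home: the force rises with no travel, and the carrier is about at x = -0.005. I ease the push, lift off and go above the button.

```bash
python3 -m crank '-0.05 0 0 0 0 0 0.2;-0.05 0 0 0 0 0 0.2;0 0 -0.05 0 0 0 0.2;0 0 -0.1 0 0 0 0.2;0 0 -0.3 0 0 0 0.2;0 0 -0.6 0 0 0 0.2;0 0 -0.4 0 0 0 0.2;0 0 0 0 0 0 0.1;0 0 0 0 0 0 0'; python3 - <<'E'
from h import *
import cv2
p=fit();togo(p,.122,.09);a=p[2]
cv2.imwrite('pics/w2.png',ctrl.grab_frame('wrist')[:,:,::-1])
for c in['wrist','top','side']:
    im=ctrl.grab_frame(c)
    for q in['carrier_deck','carrier','test_button_top']:
        for d in ctrl.tip_of(c,q)[:1]:
            e=np.array(d['position'][:2])-p[:2]
            print(c,q,round(d['conf'],2),'jig',np.round([e@[np.cos(a),np.sin(a)],e@[-np.sin(a),np.cos(a)],d['position'][2]],4))
E
```

```text
time: 13.18
eef_pos: [0.4112, -0.3383, 0.1133]
orientation: [[0.61, -0.792, -0.001], [-0.792, -0.61, 0.001], [-0.001, 0.0, -1.0]]
wrist_force: [-0.1, -0.4, -0.2]
width: 0.025
grasp_force: 0.0
t 13.175 jig xyz [-0.0493  0.0006  0.1133] rows [2.86 0.01 0.38] yaw err tool-z rows 0.0
wrist carrier_deck 0.79 jig [-0.054  -0.0012  0.029 ]
wrist carrier 0.83 jig [-0.0057  0.0025  0.0172]
top carrier_deck 0.87 jig [-0.0537  0.0038  0.0291]
top carrier 0.75 jig [-0.0071  0.0007  0.0102]
top test_button_top 0.66 jig [0.1245 0.0025 0.0606]
side carrier_deck 0.94 jig [-0.055  -0.0003  0.026 ]
side carrier 0.7 jig [-0.0041  0.001  -0.0029]
side test_button_top 0.72 jig [-0.0845 -0.1405 -0.0012]
```

View pics/w2.png

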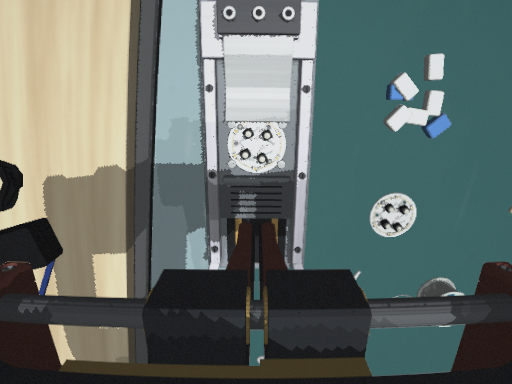

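The wrist view shows the carrier still down, its deck at (256,200), with the leaf (258,80) lying over its nose. Now the button.

```bash
python3 -m crank '0.7 0 0 0 0 0 0;0.8 0 0 0 0 0 0;0.8 0 0 0 0 0 0;0.56 0.01 0 0 0 0 0;0 0 0 0 0 0 0;0 0 0.4 0 0 0 0;0 0 0.3 0 0 0 0;0 0 0 0 0 0 0'; python3 - <<'E'
from h import *
import cv2
p=fit();togo(p,.122,.06);a=p[2]
im=ctrl.grab_frame('side')
cv2.imwrite('pics/s4.png',cv2.resize(im[150:250,230:350,::-1],None,fx=5,fy=5))
E
```

```text
time: 14.82
eef_pos: [0.514, -0.4727, 0.0701]
orientation: [[0.61, -0.792, -0.003], [-0.792, -0.61, 0.004], [-0.005, 0.0, -1.0]]
wrist_force: [0.2, 0.8, 0.4]
width: 0.007
grasp_force: 0.0
t 14.825 jig xyz [1.199e-01 1.000e-04 7.010e-02] rows [0.04 0.   0.17] yaw err tool-z rows 0.01
```

View pics/s4.png

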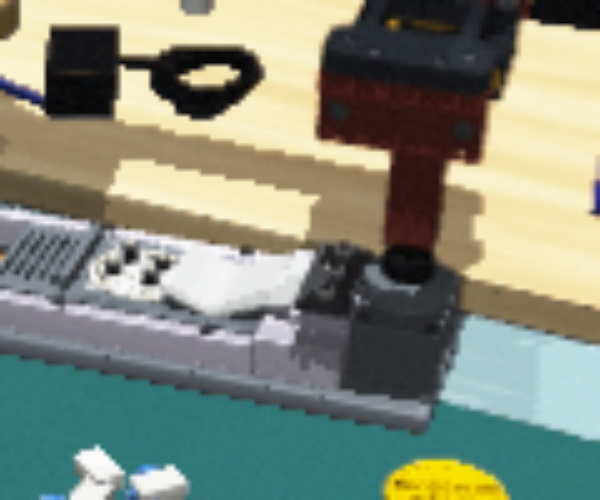

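The fingers are over the black button at (408,260). I press.

```bash
python3 -m crank '0.03 0 0.1 0 0 0 0;0 0 0.06 0 0 0 0;0 0 0 0 0 0 0'; python3 -m crank '0 0 0.05 0 0 0 0;0 0 0.05 0 0 0 0;0 0 0.03 0 0 0 0;0 0 0 0 0 0 0'
```

```text
time: 15.25
eef_pos: [0.5173, -0.4768, 0.0629]
orientation: [[0.61, -0.792, 0.001], [-0.792, -0.61, -0.001], [0.001, -0.0, -1.0]]
wrist_force: [1.4, -0.2, 3.0]
width: 0.007
grasp_force: 1.1
time: 15.75
eef_pos: [0.5174, -0.4769, 0.058]
orientation: [[0.61, -0.792, 0.001], [-0.792, -0.61, -0.002], [0.002, -0.0, -1.0]]
wrist_force: [-2.7, 3.7, 21.8]
width: 0.003
grasp_force: 11.0
```

```bash
python3 - <<'E'
from h import *
import cv2
togo(fit(),.122,.06)
im=ctrl.grab_frame('side')
cv2.imwrite('pics/s5.png',cv2.resize(im[180:240,280:340,::-1],None,fx=9,fy=9))
E
python3 -m crank '0 0 0.04 0 0 0 0;0 0 0 0 0 0 0'
```

```text
t 15.75 jig xyz [0.1253 0.0003 0.058 ] rows [-0.05  0.   -0.03] yaw err tool-z rows 0.01
time: 16.05
eef_pos: [0.5175, -0.477, 0.0578]
orientation: [[0.61, -0.792, 0.002], [-0.792, -0.61, -0.002], [0.003, -0.0, -1.0]]
wrist_force: [-6.5, 7.1, 35.0]
width: 0.003
grasp_force: 17.4
```

View pics/s5.png

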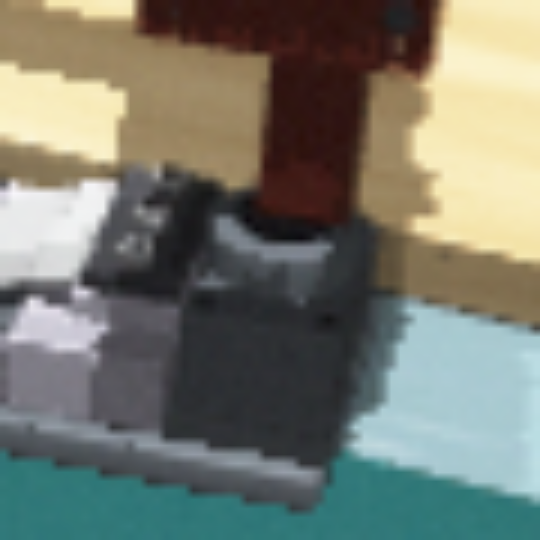

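```bash
for i in 1 ; do python3 -m crank '0 0 -0.1 0 0 0 0;0 0 0 0 0 0 0' | grep -E 'eef|force'; python3 -m crank '0 0 -0.02 0 0 0 0;0 0 0 0 0 0 0'| grep -E 'eef|wrist'; python3 -m crank '0 0 -0.02 0 0 0 0;0 0 0 0 0 0 0'| grep -E 'eef|wrist'; python3 -m crank '0 0 -0.02 0 0 0 0;0 0 0 0 0 0 0'| grep -E 'eef|wrist';python3 -m crank '0 0 -0.02 0 0 0 0;0 0 0 0 0 0 0'| grep -E 'eef|wrist';python3 -m crank '0 0 -0.02 0 0 0 0;0 0 0 0 0 0 0'| grep -E 'eef|wrist';python3 -m crank '0 0 -0.02 0 0 0 0;0 0 0 0 0 0 0'| grep -E 'eef|wrist';python3 -m crank '0 0 -0.03 0 0 0 0;0 0 0 0 0 0 0'| grep -E 'eef|wrist'; done
```

```text
eef_pos: [0.5173, -0.4768, 0.0595]
wrist_force: [-0.1, 0.3, 3.4]
grasp_force: 2.1
eef_pos: [0.5173, -0.4768, 0.0595]
wrist_force: [2.0, -1.6, 3.5]
eef_pos: [0.5171, -0.4766, 0.0606]
wrist_force: [1.4, -1.7, 3.1]
eef_pos: [0.5167, -0.4762, 0.0617]
wrist_force: [1.4, -2.0, 2.6]
eef_pos: [0.5165, -0.4759, 0.0628]
wrist_force: [0.5, -1.1, 3.3]
eef_pos: [0.5164, -0.4759, 0.064]
wrist_force: [0.3, -1.9, 1.9]
eef_pos: [0.5163, -0.4756, 0.065]
wrist_force: [0.4, -0.9, 0.1]
eef_pos: [0.5167, -0.4761, 0.0673]
wrist_force: [-0.1, 0.2, 0.1]
```

The button gave a spring force from about 64 mm down to a hard stop at about 58 mm. That is its full 6 mm of travel, and it has sprung back. I retreat and check.

```bash
python3 -m crank '0 0 -0.4 0 0 0 0;0 0 -0.7 0 0 0 0;0 0 -0.5 0 0 0 0;0 0 0 0 0 0 0;0 0 0 0 0 0 0'; python3 - <<'E'
from h import *
import cv2
p=fit();togo(p,.122,.06);a=p[2]
for c in['wrist','top','side']:
    im=ctrl.grab_frame(c)
    if c=='side':cv2.imwrite('pics/s6.png',cv2.resize(im[170:250,190:330,::-1],None,fx=5,fy=5))
    for q in['carrier_deck','carrier','test_button_top']:
        for d in ctrl.tip_of(c,q)[:1]:
            e=np.array(d['position'][:2])-p[:2]
            print(c,q,round(d['conf'],2),'jig',np.round([e@[np.cos(a),np.sin(a)],e@[-np.sin(a),np.cos(a)],d['position'][2]],4))
E
```

```text
time: 18.68
eef_pos: [0.5162, -0.4757, 0.1622]
orientation: [[0.61, -0.792, -0.001], [-0.792, -0.61, 0.001], [-0.002, 0.0, -1.0]]
wrist_force: [0.1, 0.5, -0.6]
width: 0.001
grasp_force: 0.0
t 18.675 jig xyz [1.236e-01 1.000e-04 1.622e-01] rows [-0.02  0.    1.7 ] yaw err tool-z rows 0.01
wrist test_button_top 0.74 jig [ 0.1205 -0.0048  0.0618]
top carrier_deck 0.94 jig [-0.0537 -0.      0.0303]
top carrier 0.8 jig [-0.0095 -0.0005  0.0092]
top test_button_top 0.5 jig [ 0.1238 -0.0017  0.0622]
side carrier_deck 0.74 jig [-0.0551  0.0004  0.0262]
side carrier 0.84 jig [-0.0055  0.0026  0.0125]
side test_button_top 0.52 jig [ 0.1228 -0.0018  0.0667]
```

View pics/s6.png

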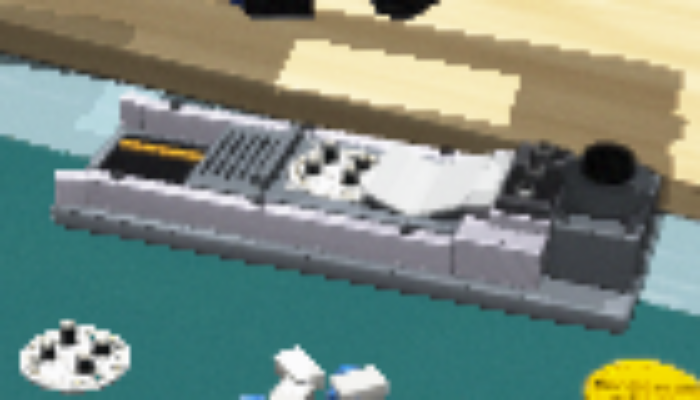

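The carrier is home under the leaf, the button at (608,163) is up again, and nothing else has moved.

```bash
python3 -c "
from workcell import ctrl
print(ctrl.close_job())"
```

```text
the job is handed in; nothing more can be done
None
```

The carrier was pressed flat and slid under the leaf spring until it met a hard stop, the test button was then pressed through about 6 mm to its stop and released, and the job was handed in at about 19 s; no verdict was returned.

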